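# Reset the tare knob and fill the ballast jar through its funnel

## Robot

A 6-joint arm with a two-finger parallel gripper is mounted at the origin on the work surface. World frame = base frame: x ahead of the robot, y to its left, z up, the work surface at z = 0. Lengths are in m, angles in rad, forces in N, time in s.
With the tool pointing down it reaches from about 0.35 to 0.975 m from the base axis. Payload 17.4 kg.
Tool frame: the origin (TCP) lies between the finger pads; the fingertips stand 22 mm ahead of it and the grasp point (between the pads) lies 3 mm ahead of it; z points along the fingers, y is the line along which they close (so a half turn about z gives the same grasp; the last joint's range is limited). The gripper opens to 85 mm and grips with 20 to 120 N. Pads are 22 mm wide; open, the fingers measure 114 mm over their backs; the gripper's body (76 mm by 85 mm) begins 54 mm behind the grasp point. The pads swing forward as they close: fully open they stand 13 mm farther back than shut.
Start: joints at [-1.185, 0.116, 1.442, -0, 1.584, -0.038], TCP at [0.278, -0.615, 0.253] pointing down, gripper open.
Joint ranges: [-2.83, 2.83], [-0.83, 2.19], [0.07, 2.5], [-1.14, 4.28], [0.01, 3], [-2.97, 2.97]. Speed limits (rad/s): [1.89, 1.89, 2.22, 3.14, 3.14, 3.14].

## Interface

Orientations are given as a unit quaternion [x, y, z, w].
In Python, from rig import arm, vision, sign_off gives the robot as it stands.
- The arm moves only by the tool carry_out, never from a script. Its argument "steps" is a list that holds one entry, the list of rows, each a list of 4 numbers: the shift along the world's x, y, z in units of 0.2 m (1.0 is 0.2 m), then the turn about the world's z in units of 360 degrees (1.0 is 360 degrees). In form: [[[tx, ty, tz, roll], ...]]. A call has 1 to 20 rows; each row is the pose to reach, as a shift and turn from the pose commanded when the call began, turning the shorter way round; what a row does not reach only later rows make up. A row lasts 1/8 s, in which the tool goes at most 62.5 mm and 10.7 degrees, less where a joint would pass 70% of its speed; a pose out of reach is approached as far as the arm can. A call with a number of a shift or a turn outside -1 to 1 is refused whole. A call with a gripper value outside its range is refused whole. "grip" is the opening, from 0 (shut) to 1 (fully open), set as the call begins (left out, the last holds). The fingers move at their own pace and stop on an object; the grip force is fixed at half the most. Time passes only in rows, so rows that repeat a pose let the fingers close. It gives the time, the measured TCP pose, the force, the opening and the grip force at its end, in the units of the state.
- arm.observe(): the state, without advancing time (a new reading comes with each control period).
- vision.read_camera(name): name is "scene" or "top" or "wrist"; returns the picture (480x640x3 uint8, blue, green, red); there is no depth.
- vision.camera_params(name): a dict with "K" (3x3 intrinsics, pixels), "world_to_cam" (4x4, takes a point from world to camera coordinates); the wrist camera has in their place "tool_from_camera" (4x4, takes a point from camera to tool coordinates, whose origin is the TCP and whose axes are the flange's). Camera axes: x right, y down, z forward; pixel columns grow to the right and rows downward; lengths in m; the calibration is good to about 2 mm. A picture is of the moment at which its call begins: read the wrist's pose just before it. camera_params takes no time and is no camera call.
- sign_off(): hands the job in; it is judged then, once.
Trained networks look in the newest picture that a camera, given by its name, has taken for a name from the list of things; names that differ only in an ending like _2 or _b are one class to them, and where a whole thing is asked for, a point or a joint stands for the part that bears it (a point fixed in the world has none). Each returns a list of dicts, best first, with "p" (0 to 1); they miss things now and then, are a little off and sometimes report something else, mostly with a low value. They report only what shows in the picture. A call takes as long as a camera call. They do not tell look-alikes from the thing itself.
- vision.boxes_of(camera, thing): "extent" ([left, top, right, bottom] in pixels, round what is visible of it).
- vision.masks_of(camera, thing): "region" (480x640 bool, what is visible of it) and "extent" ([left, top, right, bottom] in pixels, round what is visible of it).
- vision.pinpoint(camera, thing): "point" ([column, row] in pixels: a listed point, or the origin of a listed thing).
The state is a dict: "t": time; "qpos": joint angles; "joint_velocities": joint speeds; "joint_efforts": joint torques, N m; "position": TCP position; "tcp_rot": TCP orientation; "force": force on the tool from outside, world axes, zero at the start; "moment": the same for the moment, N m; "finger_gap": finger opening in m; "finger_force": force on a finger pad.
Only numpy, scipy, OpenCV 4.12 (cv2) and the standard library are available. Lean on these libraries where they do the work, as an engineer would, in place of code of your own. Each camera call takes 0.05 s, during which the arm holds its last target. There are 200 camera calls.

## Task

First turn the tare knob on the grey box back to its zero stop. Then pick up the aluminium pan by its black handle and pour all five brass slugs through the orange funnel into the glass jar, leaving the jar standing on the blue scale, and set the empty pan back down flat on the bench. Do not knock over or shove the two small steel weights that stand behind the scale.

Things in the scene. Friction and masses are not known exactly. Their poses are not given: they have to be found in the camera images.
- scale: Blue low bench scale with a steel top, 180 x 180 mm, fixed to the bench, top 30 mm above the bench. Origin: centre of its underside, z up.
- jar: Clear glass jar (outer diameter 84 mm, inner 76, 90 tall, floor 8 thick), loose on the scale, with a wide orange funnel fixed in it, one piece of about 1 kg. Funnel: neck of 68 mm inner diameter from 82 to 100 mm above the jar's underside, then a cone (53 degrees steep) up to a mouth of 164 mm outer diameter at 160 mm. Origin: centre of the jar's underside, z up.
- funnel_mouth (a point): Centre of the funnel's open mouth, in the plane of its rim, 160 mm above the jar's underside (190 mm above the bench while the jar stands on the scale).
- pan: Aluminium pan, loose on the bench, 130 mm long (x), 90 wide (y), floor 4 thick, walls up to 34 mm; open at the top and, without a lip, at its nose (its -x end). Basket handle on thin wires over it. Pan about 0.25 kg, slugs 0.3 kg. Held level the slugs stay put; tipped nose down they slide out at a slope of 25 to 40 degrees, surely at 50. Origin: centre of its underside, z up.
- pan_grip (a point): Centre of the pan's black handle bar, at x = +10, z = +89 mm in the pan's frame; axes as the pan's. The bar runs along the pan's x, 90 mm long, 18 mm wide in y, 26 mm tall; 7 mm wires run down from it to the side walls 38 mm before and behind this point. Grip here from above with the fingers closing along the pan's y.
- pan_nose (a point): Middle of the pan floor's front edge, where the slugs leave: x = -65 mm, y = 0, z = +4 mm in the pan's frame; axes as the pan's.
- tare_axis (a point): On the tare knob's axis at the height to grip (77 mm above the bench), fixed to the grey tare box (130 x 130 x 40 mm tall, fixed to the bench). Axes as the box's: its x is the direction of the knob's bar at zero; a red mark on the box lies at -x. The bar is 57 mm long, 14 wide, from 52 to 84 mm above the bench, on a 60 mm disc whose top is at 54 mm.
- tare_knob (a joint): Angle of the black tare knob in rad: 0 at its zero stop, growing clockwise seen from above up to 1.5, so it is reset by turning it counter-clockwise from above. Its grip bar lies along the box's x axis turned clockwise by this angle; the white line on it points to the red mark at zero. Light friction (0.06 N m); stays where it is left.
- slug0: One of five equal brass slugs: a chunky disc of 24 mm diameter, 18 mm tall, chamfered 3 mm, 60 g, standing loose in the rear part of the pan at the start. Origin: centre of its underside.
- slug1: One of five equal brass slugs: a chunky disc of 24 mm diameter, 18 mm tall, chamfered 3 mm, 60 g, standing loose in the rear part of the pan at the start. Origin: centre of its underside.
- slug2: One of five equal brass slugs: a chunky disc of 24 mm diameter, 18 mm tall, chamfered 3 mm, 60 g, standing loose in the rear part of the pan at the start. Origin: centre of its underside.
- slug3: One of five equal brass slugs: a chunky disc of 24 mm diameter, 18 mm tall, chamfered 3 mm, 60 g, standing loose in the rear part of the pan at the start. Origin: centre of its underside.
- slug4: One of five equal brass slugs: a chunky disc of 24 mm diameter, 18 mm tall, chamfered 3 mm, 60 g, standing loose in the rear part of the pan at the start. Origin: centre of its underside.
- weight_mid: Polished steel weight with a knob on top, 56 mm diameter, 78 mm tall, standing at one far corner of the scale, a bystander to be left where it is. Origin: centre of its underside.
- weight_small: Smaller steel weight with a knob on top, 48 mm diameter, 64 mm tall, standing at the other far corner of the scale, a bystander to be left where it is. Origin: centre of its underside.
There are look-alikes about, which are no part of the job. What is shaped like the jar but pink or purple is not meant.

How it is judged:
On the way, in this order (a step that is already met when the one before it is completed fails the run):
1. the tare knob is back at its zero stop (value of joint tare_knob below 0.09 rad), for 0.2 s.
2. all five slugs lie in the jar (horizontal distance between each of slug0, slug1, slug2, slug3, slug4 and jar below 0.042 m and z of slug0 in the frame of jar between 0 and 0.082 m and z of slug1 in the frame of jar between 0 and 0.082 m and z of slug2 in the frame of jar between 0 and 0.082 m and z of slug3 in the frame of jar between 0 and 0.082 m and z of slug4 in the frame of jar between 0 and 0.082 m), for 0.2 s.
At the end, for the whole second after the job is handed in: Knob within 0.09 rad of its zero stop; all five slugs at rest in the jar (within 42 mm of its axis, under 82 mm above its underside); jar upright (0.1 rad), at rest on the scale within 70 mm of its centre; pan flat (0.1 rad) and at rest on the bench (under 12 mm above it) (all of step 2 and value of joint tare_knob below 0.09 rad and angle between each of jar, pan's own z axis and vertical below 0.1 rad and z of jar in the frame of scale above 0.025 m and horizontal distance between jar and scale below 0.07 m and linear speed of each of jar, pan below 0.03 m/s and height (world z) of pan below 0.012 m and linear speed of each of slug0, slug1, slug2, slug3, slug4 below 0.05 m/s); the robot touches nothing.
It fails at once if one of the two small steel weights is shoved by more than 40 mm or tipped over (distance of any of weight_mid, weight_small from where it was at the start of the episode above 0.04 m or angle between any of weight_mid, weight_small's own z axis and vertical above 0.5 rad).
It fails at once if the jar is tipped over (angle between jar's own z axis and vertical above 0.5 rad).
It also fails if it takes over 70 s, if anything falls off the work surface, if the arm or the gripper's body presses on something with over 40 N, if the wrist force passes 120 N, or if a joint passes its speed limit or range.

## Working session

There is one attempt and no reset: what is moved stays moved. The work goes in short steps, Python scripts to look and compute and a tool call to move; the robot and the scene stay as the last step left them, time stands still between calls to the robot, and variables do not carry over. Pictures are saved under pics/ and viewed, at most 12 in all, crops included, and the job is handed in when it is done.

Besides the shell and the picture viewer there is one more tool, called after ">>>" as a command line: name --argument value ..., lists and objects as JSON in quotes. carry_out: Moves the arm, as the interface text tells. Shifts and turns lie within -1 to 1; 1 stands for 0.2 m of shift or 360 degrees of turn. Its arguments: {"type":"object","properties":{"steps":{"type":"array"},"grip":{"type":"number"}},"required":["steps"]}

```bash
mkdir -p pics; cat > h.py <<'E'
import numpy as np,cv2
from rig import arm,vision,sign_off
def ray(cam,px,z,st=None):
    p=vision.camera_params(cam);K=np.array(p["K"])
    d=np.linalg.inv(K)@[px[0],px[1],1]
    if cam=="wrist":
        from scipy.spatial.transform import Rotation as R
        T=np.eye(4);T[:3,:3]=R.from_quat(st["tcp_rot"]).as_matrix();T[:3,3]=st["position"]
        C=T@np.array(p["tool_from_camera"])
    else: C=np.linalg.inv(np.array(p["world_to_cam"]))
    o=C[:3,3];v=C[:3,:3]@d
    return o+v*(z-o[2])/v[2]
def tri(pxs):
    A=np.zeros((3,3));b=np.zeros(3)
    for cam,px in pxs.items():
        a=ray(cam,px,0.);c=ray(cam,px,.2);v=(c-a)/np.linalg.norm(c-a);P=np.eye(3)-np.outer(v,v);A+=P;b+=P@a
    return np.linalg.solve(A,b)
E
python3 - <<'E'
from h import *
print(arm.observe())
for c in("scene","top"):
    im=vision.read_camera(c);cv2.imwrite(f"pics/{c}0.png",im)
    for n in("scale","jar","funnel_mouth","pan","pan_grip","pan_nose","tare_axis","weight_mid","weight_small"):
        print(c,n,[(np.round(d["point"]).tolist(),round(d["p"],2)) for d in vision.pinpoint(c,n)])
E
```

```text
{'t': 0.0, 'qpos': array([-1.18477308e+00,  1.16494156e-01,  1.44227255e+00, -4.25173251e-05,
        1.58395702e+00, -3.78240807e-02]), 'joint_velocities': array([-2.03152639e-04, -5.07253883e-04,  1.44786200e-03, -8.94236239e-05,
       -1.66814907e-03,  1.53185147e-03]), 'joint_efforts': array([-2.75220707e-03, -7.31986141e+01, -6.32484341e+01, -1.46779512e-04,
        6.29472677e-03,  5.16336968e-05]), 'position': array([ 0.27751553, -0.61514229,  0.25255211]), 'tcp_rot': array([ 9.77627998e-01,  2.10340621e-01, -1.18899195e-04, -5.53308116e-04]), 'force': array([ 0.09135906,  0.29576712, -0.33210867]), 'moment': array([ 0.01265716, -0.03518898,  0.021251  ]), 'finger_force': 0.0, 'finger_gap': 0.08528154360034132}
scene scale [([312.0, 272.0], 0.56)]
scene jar [([205.0, 347.0], 0.94), ([271.0, 143.0], 0.82), ([322.0, 262.0], 0.63), ([164.0, 256.0], 0.62), ([321.0, 354.0], 0.21)]
scene funnel_mouth [([267.0, 103.0], 0.95), ([145.0, 225.0], 0.73), ([323.0, 228.0], 0.61), ([320.0, 355.0], 0.58), ([190.0, 320.0], 0.56)]
scene pan [([221.0, 208.0], 0.95), ([221.0, 214.0], 0.67), ([322.0, 228.0], 0.5), ([310.0, 269.0], 0.26)]
scene pan_grip [([211.0, 189.0], 0.82)]
scene pan_nose [([237.0, 192.0], 0.64), ([322.0, 228.0], 0.64)]
scene tare_axis [([420.0, 303.0], 0.87)]
scene weight_mid [([316.0, 352.0], 0.73)]
scene weight_small [([231.0, 291.0], 0.91)]
top scale [([467.0, 262.0], 0.69)]
top jar [([477.0, 345.0], 0.96), ([332.0, 234.0], 0.94), ([466.0, 237.0], 0.67), ([470.0, 160.0], 0.64), ([376.0, 118.0], 0.55)]
top funnel_mouth [([382.0, 99.0], 0.91), ([486.0, 144.0], 0.86), ([495.0, 350.0], 0.81), ([333.0, 224.0], 0.8)]
top pan [([465.0, 238.0], 0.95)]
top pan_grip [([473.0, 228.0], 0.81)]
top pan_nose [([470.0, 264.0], 0.77)]
top tare_axis [([227.0, 243.0], 0.9), ([330.0, 227.0], 0.18)]
top weight_mid [([289.0, 174.0], 0.6)]
top weight_small [([395.0, 170.0], 0.74)]
```

View pics/top0.png

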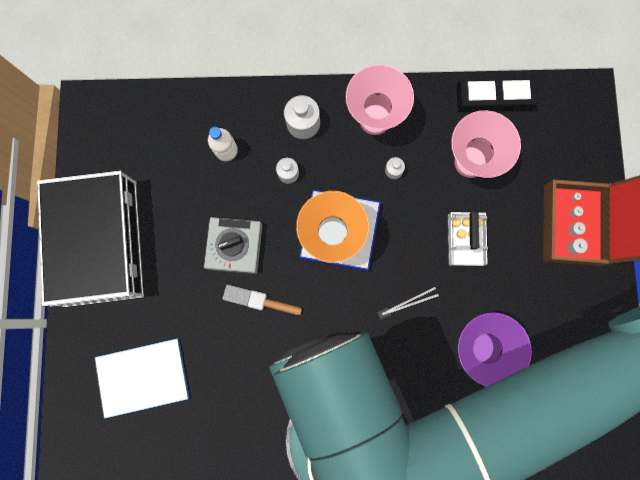

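View pics/scene0.png

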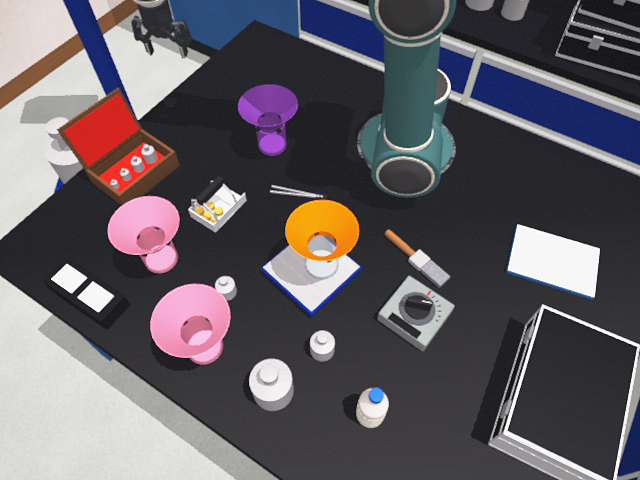

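```bash
python3 - <<'E'
from h import *
S=dict(grip=("pan_grip"),nose=("pan_nose"))
print("grip",tri({"scene":(211,189),"top":(473,228)}),"nose",tri({"scene":(237,192),"top":(470,264)}),ray("top",(473,228),.089),ray("top",(470,264),.004))
print("tare",tri({"scene":(420,303),"top":(227,243)}),ray("top",(227,243),.077),"funnel",tri({"scene":(323,228),"top":(333,224)}),ray("top",(333,226),.19))
print("scale",ray("top",(340,230),.03),"wm",ray("top",(289,174),0),"ws",ray("top",(395,170),0))
for n in("pan","jar","tare_axis"):
  for d in vision.boxes_of("top",n): print(n,np.round(d["extent"]),round(d["p"],2))
im=cv2.imread("pics/top0.png")
a=cv2.resize(im[205:285,190:270],(400,400),interpolation=3);b=cv2.resize(im[200:280,430:510],(400,400),interpolation=3)
cv2.imwrite("pics/crop0.png",np.hstack([a,b]))
C=np.linalg.inv(np.array(vision.camera_params("top")["world_to_cam"]));print(C)
E
```

```text
grip [ 0.50115543 -0.3150401   0.10753169] nose [ 0.42063354 -0.32009761  0.00642604] [ 0.50476077 -0.32087844  0.089     ] [ 0.42519809 -0.32875184  0.004     ]
tare [0.48322247 0.27670201 0.07893894] [0.48292216 0.27859499 0.077     ] funnel [0.50174695 0.02141309 0.20234246] [0.50062702 0.01872483 0.19      ]
scale [0.51631245 0.00114779 0.03      ] wm [0.67313169 0.13136475 0.        ] ws [ 0.67757545 -0.14770463  0.        ]
pan [445. 213. 488. 268.] 0.57
jar [452. 111. 524. 179.] 0.89
jar [297. 190. 370. 264.] 0.71
jar [345.  65. 414. 136.] 0.59
tare_axis [206. 216. 266. 278.] 0.97
tare_axis [217. 232. 245. 258.] 0.17
[[-0.02134742 -0.98675789  0.16078914  0.29293246]
 [-0.99975473  0.02201771  0.00238805  0.01925457]
 [-0.00589663 -0.16069872 -0.98698589  1.45107626]
 [ 0.          0.          0.          1.        ]]
```

View pics/crop0.png

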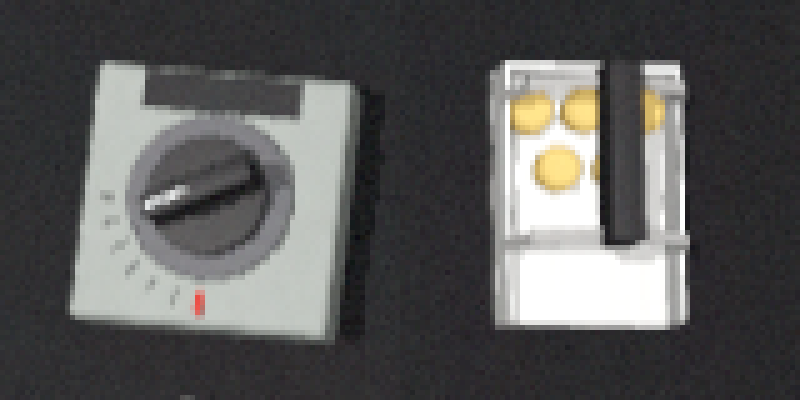

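>>> carry_out --steps '[[[0.25,0.25,0.25,0.02],[0.5,0.5,0.25,0.05],[0.75,0.75,0.25,0.075],[1,1,0.25,0.1],[1,1,0.25,0.1]]]' --grip 1

```text
t: 1.78
position: [0.4791, -0.4133, 0.3036]
tcp_rot: [0.864, 0.504, 0.0, 0.0]
force: [-0.6, -1.0, -0.3]
finger_gap: 0.0854
finger_force: 0.0
```

>>> carry_out --steps '[[[0,0.3,0,0.025],[0,0.6,0,0.05],[0,0.9,0,0.075],[0,1,0,0.1],[0,1,0,0.1]]]'

```text
t: 2.4
position: [0.4777, -0.2142, 0.3038]
tcp_rot: [0.667, 0.745, 0.0, 0.001]
force: [0.6, -0.4, -0.1]
finger_gap: 0.0851
finger_force: 0.0
```

>>> carry_out --steps '[[[0,0.3,0,0.01],[0,0.6,0,0.02],[0,0.9,0,0.02],[0,1,0,0.02]]]'

```text
t: 2.9
position: [0.4777, -0.0136, 0.3035]
tcp_rot: [0.62, 0.785, 0.0, 0.0]
force: [0.1, -0.5, 0.2]
finger_gap: 0.0852
finger_force: 0.0
```

>>> carry_out --steps '[[[0,0.3,0,0],[0,0.6,0,0],[0,0.9,0,0],[0,1,-0.2,0],[0,1,-0.2,0],[0,1,-0.2,0]]]'

```text
t: 3.65
position: [0.4782, 0.1837, 0.2644]
tcp_rot: [0.62, 0.784, 0.0, 0.0]
force: [-0.5, 0.2, 0.2]
finger_gap: 0.0858
finger_force: 0.0
```

>>> carry_out --steps '[[[0.02,0.25,0,0],[0.02,0.45,0,0],[0.02,0.45,0,0]]]'

```text
t: 4.03
position: [0.4823, 0.2754, 0.2647]
tcp_rot: [0.619, 0.785, 0.001, 0.0]
force: [-0.1, 0.5, 1.1]
finger_gap: 0.0854
finger_force: 0.0
```

```bash
python3 - <<'E'
from h import *
from scipy.spatial.transform import Rotation as R
st=arm.observe();im=vision.read_camera("wrist");cv2.imwrite("pics/w1.png",im)
print(st["position"],R.from_quat(st["tcp_rot"]).as_matrix())
for d in vision.pinpoint("wrist","tare_axis"): print(d,ray("wrist",d["point"],.077,st))
for u in (0,639):
  for v in (0,479): print(u,v,ray("wrist",(u,v),.084,st))
E
```

```text
[0.48227452 0.2754199  0.26468397] [[-2.32785397e-01  9.72527384e-01  1.20286775e-03]
 [ 9.72528052e-01  2.32784715e-01  6.81005473e-04]
 [ 3.82287245e-04  1.32835076e-03 -9.99999045e-01]]
{'point': [315.3, 222.8], 'p': 0.64} [0.48226334 0.27025572 0.077     ]
0 0 [0.22276523 0.38011562 0.084     ]
0 479 [ 0.21922481 -0.08143249  0.084     ]
639 0 [0.67037441 0.48726939 0.084     ]
639 479 [0.88509798 0.07712455 0.084     ]
```

View pics/w1.png

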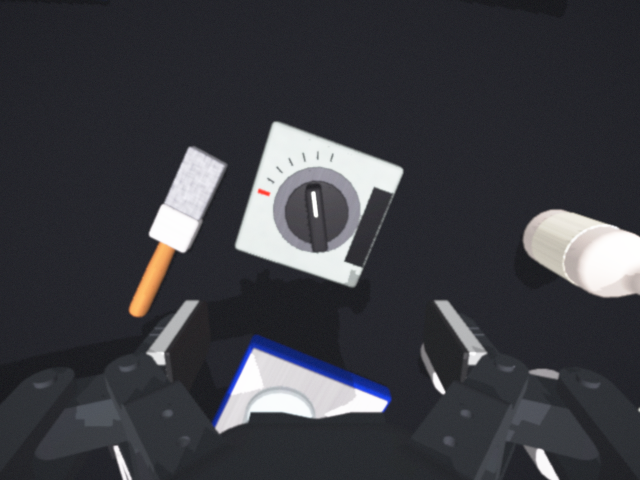

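>>> carry_out --steps '[[[0,0,-0.3,0],[0,0,-0.6,0],[0,-0.005,-0.8,0],[0,-0.005,-0.925,0],[0,-0.005,-0.925,0],[0,-0.005,-0.925,0]]]'

```text
t: 4.88
position: [0.4825, 0.2733, 0.0802]
tcp_rot: [0.62, 0.785, 0.001, 0.0]
force: [-0.3, -0.1, -0.7]
finger_gap: 0.0853
finger_force: 0.0
```

>>> carry_out --steps '[[[0,0,0,0],[0,0,0,0],[0,0,0,0],[0,0,0,0],[0,0,0,0],[0,0,0,0]]]' --grip 0

```text
t: 5.62
position: [0.4827, 0.2737, 0.0789]
tcp_rot: [0.619, 0.785, 0.001, 0.001]
force: [9.4, -1.6, -0.3]
finger_gap: 0.0133
finger_force: 61.2
```

>>> carry_out --steps '[[[0,0,0,0.02],[0,0,0,0.045],[0,0,0,0.07],[0,0,0,0.095],[0,0,0,0.12],[0,0,0,0.145],[0,0,0,0.17],[0,0,0,0.185],[0,0,0,0.19],[0,0,0,0.19]]]'

```text
t: 6.88
position: [0.4823, 0.2731, 0.0789]
tcp_rot: [0.071, 0.998, -0.001, 0.001]
force: [4.9, -7.7, 4.6]
finger_gap: 0.0132
finger_force: 61.8
```

```bash
python3 - <<'E'
from h import *
s=arm.observe();print(s["force"],s["moment"],s["tcp_rot"],s["qpos"])
E
```

```text
[ 4.93097461 -7.72367525  4.64264973] [-1.38479836 -0.59656245  0.06015771] [ 7.05453112e-02  9.97508015e-01 -5.98455840e-04  8.72781844e-04] [ 0.47011684 -0.04332407  1.89525372 -0.00200385  1.28878312 -0.95891469]
```

>>> carry_out --steps '[[[0,0,0,0.005],[0,0,0,0.008],[0,0,0,0.008]]]'

```text
t: 7.25
position: [0.4822, 0.2731, 0.0789]
tcp_rot: [0.046, 0.999, -0.0, 0.001]
force: [3.1, -7.4, 5.5]
finger_gap: 0.0126
finger_force: 62.3
```

```bash
python3 - <<'E'
from h import *
s=arm.observe();print(s["force"],s["moment"],s["tcp_rot"])
E
```

```text
[ 3.13436229 -7.36599178  5.513543  ] [-1.22072582 -0.31672932 -0.76434713] [ 4.59806999e-02  9.98941967e-01 -4.62611163e-04  7.12546946e-04]
```

>>> carry_out --steps '[[[0,0,0,0],[0,0,0,0],[0,0,0,0],[0,0,0,0],[0,0,0.25,0],[0,0,0.5,0],[0,0,0.8,0],[0,0,1,0],[0,-0.2,1,0],[0,-0.5,1,0],[0,-0.8,1,0],[0,-1,1,0]]]' --grip 1

```text
t: 8.75
position: [0.4812, 0.0717, 0.2785]
tcp_rot: [0.046, 0.999, -0.0, 0.0]
force: [0.3, 0.2, -0.1]
finger_gap: 0.0852
finger_force: 0.0
```

>>> carry_out --steps '[[[0,-0.3,0.1,0],[0,-0.6,0.1,0],[0,-0.9,0.1,0.01],[0,-1,0.1,0.01]]]'

```text
t: 9.25
position: [0.4811, -0.1291, 0.2982]
tcp_rot: [0.015, 1.0, -0.0, -0.0]
force: [0.5, -0.0, -0.4]
finger_gap: 0.0852
finger_force: 0.0
```

>>> carry_out --steps '[[[0,-0.3,0,0],[0,-0.6,0,0],[0,-0.85,0,0],[0,-0.85,0,0],[0,-0.85,0,0]]]'

```text
t: 9.88
position: [0.4815, -0.296, 0.2982]
tcp_rot: [0.014, 1.0, 0.0, -0.0]
force: [0.1, 0.4, 0.7]
finger_gap: 0.0852
finger_force: 0.0
```

```bash
python3 - <<'E'
from h import *
from scipy.spatial.transform import Rotation as R
st=arm.observe();im=vision.read_camera("wrist");cv2.imwrite("pics/w2.png",im)
print(st["position"],R.from_quat(st["tcp_rot"]).as_euler("xyz",degrees=True),st["qpos"])
for n,z in(("pan_grip",.089),("pan_nose",.004),("pan",0)):
  for d in vision.pinpoint("wrist",n): print(n,d,ray("wrist",d["point"],z,st))
vision.read_camera("top")
for d in vision.pinpoint("top","tare_axis"): print(d)
E
```

```text
[ 0.48154387 -0.29604788  0.29816493] [ 1.79975954e+02 -1.20152544e-02  1.78340579e+02] [-5.96463787e-01 -1.31368187e-01  1.61561259e+00  2.42080316e-04
  1.65775067e+00 -2.13827674e+00]
pan_grip {'point': [569.0, 216.4], 'p': 0.63} [ 0.49281106 -0.06154325  0.089     ]
pan_grip {'point': [289.1, 230.5], 'p': 0.61} [ 0.4987012  -0.32129083  0.089     ]
pan_grip {'point': [321.2, 239.0], 'p': 0.39} [ 0.50789698 -0.29147451  0.089     ]
pan_grip {'point': [307.2, 212.6], 'p': 0.24} [ 0.48207806 -0.30374026  0.089     ]
pan_nose {'point': [270.1, 234.9], 'p': 0.75} [ 0.52684436 -0.35110861  0.004     ]
pan_nose {'point': [293.4, 147.3], 'p': 0.57} [ 0.42719421 -0.31887712  0.004     ]
pan {'point': [291.6, 202.9], 'p': 0.82} [ 0.49006021 -0.32416445  0.        ]
{'point': [226.4, 241.4], 'p': 0.71}
```

View pics/w2.png

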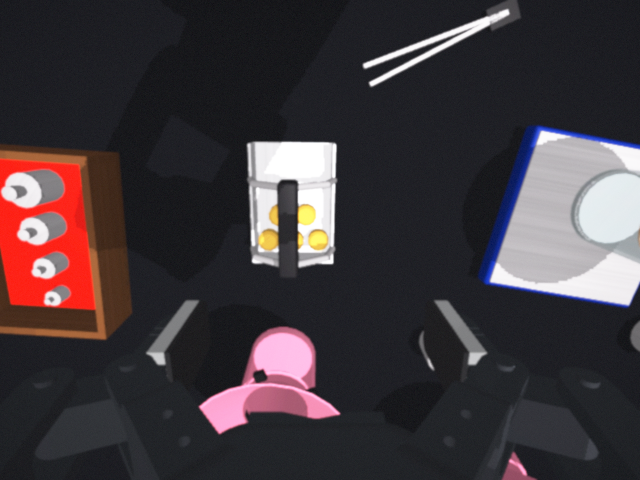

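The wrist picture shows the pan with its bar at (288,180)–(288,277), nose up in the picture and five slugs near row 215–240. Look-alikes: orange jar (332,227 in top) is the target, with pink ones at (380,99) and (486,144) and a purple one at (495,350). There is one pan and one tare box.

>>> carry_out --steps '[[[0.09,-0.125,-0.2,0.005],[0.09,-0.125,-0.5,0.005],[0.09,-0.125,-0.8,0.005],[0.09,-0.125,-0.95,0.005],[0.09,-0.125,-1,0.005],[0.09,-0.125,-1,0.005]]]'

```text
t: 10.92
position: [0.4999, -0.3212, 0.099]
tcp_rot: [-0.002, 1.0, -0.0, 0.0]
force: [-0.5, -0.2, -0.4]
finger_gap: 0.0857
finger_force: 0.0
```

>>> carry_out --steps '[[[0,0,-0.02,0],[0,0,-0.02,0],[0,0,-0.02,0],[0,0,-0.02,0],[0,0,-0.02,0],[0,0,-0.02,0]]]' --grip 0

```text
t: 11.68
position: [0.4997, -0.3215, 0.0946]
tcp_rot: [-0.001, 1.0, -0.0, 0.0]
force: [-0.7, -2.6, 3.8]
finger_gap: 0.017
finger_force: 63.5
```

>>> carry_out --steps '[[[0,0,0.05,0],[0,0,0.15,0],[0,0,0.3,0],[0,0,0.45,0],[0,0,0.55,0],[0,0,0.6,0],[0,0,0.6,0]]]'

```text
t: 12.55
position: [0.4996, -0.3213, 0.2145]
tcp_rot: [-0.001, 1.0, -0.0, 0.0]
force: [-0.4, -0.1, -5.6]
finger_gap: 0.0171
finger_force: 62.3
```

```bash
python3 - <<'E'
from h import *
s=arm.observe();print(s["position"],s["force"],s["moment"],s["qpos"])
im=vision.read_camera("wrist")
im2=vision.read_camera("top")
cv2.imwrite("pics/l3.png",np.hstack([cv2.resize(im,(480,360)),cv2.resize(im2[195:285,430:510],(320,360),interpolation=3)]))
# box yaw + edge from old top picture
o=cv2.imread("pics/top0.png")
f=lambda u,v:ray("top",(190+u/5,205+v/5),.04)[:2]
P=np.array([f(100,62),f(355,85),f(335,342),f(70,318)]);print(P,P.mean(0))
t=cv2.resize(im2[205:285,190:270],(400,400),interpolation=3);cv2.imwrite("pics/t3.png",t)
E
```

```text
[ 0.49962846 -0.32128153  0.21450385] [-0.35576271 -0.11098763 -5.63947725] [0.02000766 0.05431382 0.04313531] [-6.14438671e-01 -4.71371907e-02  1.67164781e+00  6.56410398e-05
  1.51674727e+00 -2.18811571e+00]
[[0.55430837 0.32914273]
 [0.53961723 0.20012631]
 [0.41008793 0.21026252]
 [0.42493592 0.34241779]] [0.48223736 0.27048734]
```

View pics/l3.png

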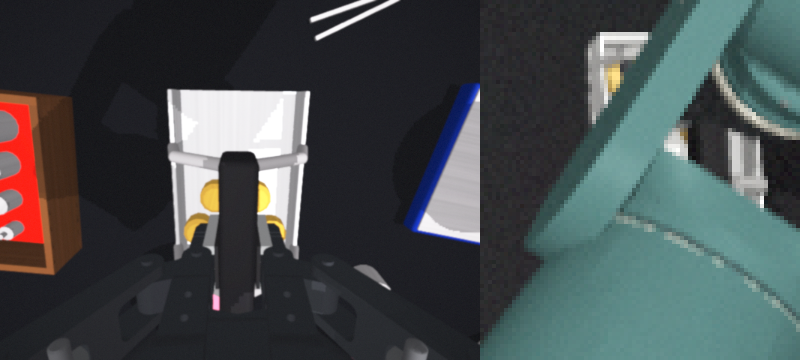

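>>> carry_out --steps '[[[0,0,0.05,0],[0,0,0.15,-0.01],[0,0,0.3,-0.02],[0,0,0.45,-0.03],[0,0.03,0.55,-0.04],[0,0.1,0.6,-0.05],[0,0.2,0.6,-0.06],[0,0.33,0.6,-0.07],[0,0.48,0.6,-0.08],[0,0.63,0.6,-0.09],[0,0.76,0.6,-0.1],[0,0.84,0.6,-0.1],[0,0.875,0.6,-0.1],[0,0.875,0.6,-0.1]]]'

```text
t: 14.4
position: [0.4996, -0.1464, 0.3343]
tcp_rot: [0.307, 0.952, -0.0, 0.0]
force: [0.3, -0.7, -5.8]
finger_gap: 0.0169
finger_force: 62.4
```

>>> carry_out --steps '[[[0,0.04,0,0],[0,0.12,0,-0.01],[0,0.24,0,-0.02],[0,0.4,0,-0.03],[0,0.56,0,-0.04],[0,0.7,0,-0.05],[0,0.8,0,-0.06],[0,0.86,0,-0.07],[0,0.875,0,-0.07]]]'

```text
t: 15.52
position: [0.4996, 0.0291, 0.3343]
tcp_rot: [0.507, 0.862, -0.0, -0.0]
force: [-0.0, -0.0, -3.7]
finger_gap: 0.0171
finger_force: 62.3
```

>>> carry_out --steps '[[[0,0.04,0,0],[0,0.12,0,-0.01],[0,0.24,0,-0.02],[0,0.4,0,-0.03],[0,0.56,0,-0.04],[0,0.7,0,-0.05],[0,0.8,0,-0.06],[0,0.86,0,-0.07],[0,0.875,0,-0.07]]]'

```text
t: 16.65
position: [0.4996, 0.2041, 0.3342]
tcp_rot: [0.683, 0.73, -0.0, -0.0]
force: [-0.0, 0.6, -5.2]
finger_gap: 0.0173
finger_force: 62.3
```

>>> carry_out --steps '[[[0,0.04,0,0],[0,0.12,0,-0.01],[0,0.24,0,-0.02],[0,0.4,0,-0.027],[0,0.56,0,-0.027],[0,0.7,0,-0.027],[0,0.8,0,-0.027],[0,0.86,0,-0.027],[0,0.875,0,-0.027],[0,0.875,0,-0.027]]]'

```text
t: 17.9
position: [0.4997, 0.3783, 0.3344]
tcp_rot: [0.743, 0.669, -0.0, 0.0]
force: [0.8, -0.6, -6.0]
finger_gap: 0.0171
finger_force: 62.3
```

```bash
python3 - <<'E'
from h import *
from scipy.spatial.transform import Rotation as R
s=arm.observe();print(s["position"],s["force"],R.from_quat(s["tcp_rot"]).as_euler("xyz",degrees=True),s["qpos"])
im=vision.read_camera("wrist")
im2=vision.read_camera("scene")
cv2.imwrite("pics/l4.png",np.hstack([cv2.resize(im,(400,300)),cv2.resize(im2[150:450,240:640],(400,300),interpolation=3)]))
E
```

```text
[0.4996915  0.37829235 0.33438228] [ 0.77995719 -0.56829982 -5.98120478] [1.79992250e+02 7.73940948e-03 8.40308030e+01] [ 6.07382214e-01  1.33650281e-03  1.43133376e+00 -1.92462196e-04
  1.70890815e+00  7.11537847e-01]
```

View pics/l4.png

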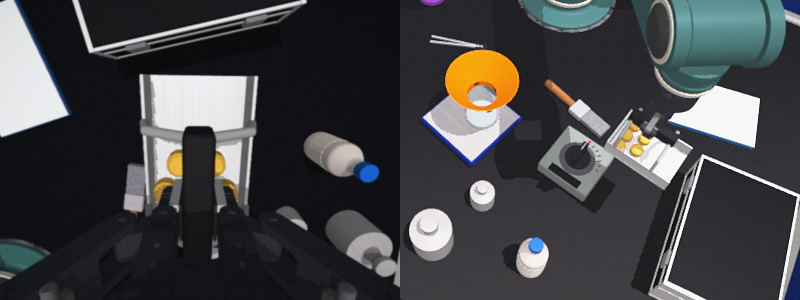

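>>> carry_out --steps '[[[0,0,-0.05,0],[0,0,-0.15,0],[0,0,-0.3,0],[0,0,-0.45,0],[0,0,-0.6,0],[0,0,-0.75,0],[0,0,-0.87,0],[0,0,-0.94,0],[0,0,-0.97,0],[0,0,-0.97,0]]]'

```text
t: 19.25
position: [0.4996, 0.3787, 0.1404]
tcp_rot: [0.743, 0.669, 0.0, 0.0]
force: [0.2, 0.1, -5.2]
finger_gap: 0.017
finger_force: 62.4
```

>>> carry_out --steps '[[[0,0,-0.015,0],[0,0,-0.027,0],[0,0.012,-0.035,0],[0.002,0.025,-0.042,0],[0.003,0.037,-0.05,0],[0.004,0.045,-0.058,0],[0.004,0.045,-0.058,0]]]'

```text
t: 20.12
position: [0.5006, 0.3884, 0.1299]
tcp_rot: [0.743, 0.67, 0.001, -0.0]
force: [-4.2, -0.6, 9.0]
finger_gap: 0.0172
finger_force: 64.4
```

```bash
python3 - <<'E'
from h import *
s=arm.observe();print(s["position"],s["force"],s["moment"])
E
```

```text
[0.50060702 0.38844506 0.12987159] [-4.2302266  -0.56075074  8.9586601 ] [-0.59059584  0.70824732 -0.13185455]
```

>>> carry_out --steps '[[[0.001,0.014,-0.012,0],[0.003,0.028,-0.024,0],[0.004,0.042,-0.036,0],[0.005,0.053,-0.048,0],[0.006,0.064,-0.06,0],[0.007,0.073,-0.069,0],[0.007,0.073,-0.069,0]]]'

```text
t: 21.0
position: [0.5023, 0.4043, 0.1173]
tcp_rot: [0.743, 0.67, 0.002, -0.001]
force: [-3.3, 8.0, 14.0]
finger_gap: 0.0172
finger_force: 68.3
```

```bash
python3 - <<'E'
from h import *
s=arm.observe();print(s["position"],s["force"],s["moment"])
im=vision.read_camera("wrist")
im2=vision.read_camera("scene")
cv2.imwrite("pics/l5.png",np.hstack([cv2.resize(im,(400,300)),cv2.resize(im2[260:410,320:520],(400,300),interpolation=3)]))
E
```

```text
[0.50234087 0.40425755 0.11732645] [-3.30761343  7.97714109 13.97127733] [ 0.61907269  0.69335091 -0.28837726]
```

View pics/l5.png

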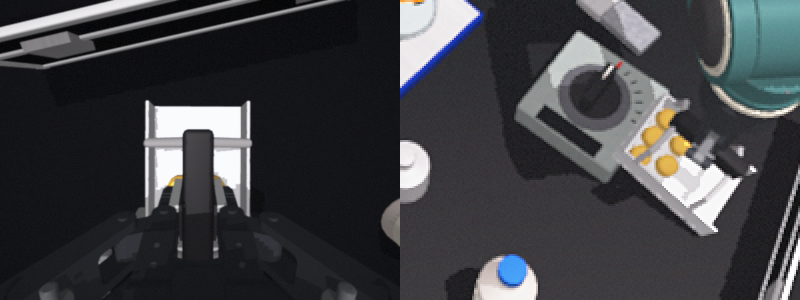

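>>> carry_out --steps '[[[0,0,0.05,0],[0,0,0.15,0],[0,0,0.3,0],[0,0,0.45,0],[0,0,0.6,0],[0,0,0.75,0],[0,0,0.88,0],[0,0,0.96,0],[0,0,1,0],[0,0,1,0]]]'

```text
t: 22.35
position: [0.5018, 0.4023, 0.3148]
tcp_rot: [0.743, 0.669, -0.0, -0.0]
force: [-0.4, 0.8, -6.1]
finger_gap: 0.0169
finger_force: 65.2
```

```bash
python3 - <<'E'
from h import *
from scipy.spatial.transform import Rotation as R
s=arm.observe();print(s["position"],s["force"],s["moment"],s["qpos"])
im=vision.read_camera("wrist");cv2.imwrite("pics/w6.png",im)
print("tare",[d for d in vision.pinpoint("wrist","pan_nose")])
# project nose for given tilt
p=vision.camera_params("wrist");K=np.array(p["K"]);Ti=np.linalg.inv(np.array(p["tool_from_camera"]))
for th in (0,8,12,16,20):
    t=np.radians(th)
    for y in (-45,45):
        q=[]
        for (x,z) in((-75,-85),(-75,-55),(28-10-0-56,-40)):
            # tool frame: pan x -> tool? nose dir is +tool x (try both), z down
            X=-x*np.cos(t)-(-z)*np.sin(t); Z=(-z)*np.cos(t)+(-x)*np.sin(t)
            c=Ti@[X/1e3,y/1e3,Z/1e3+.0056,1];u=K@c[:3];q.append(np.round(u[:2]/u[2]).tolist())
        print(th,y,q)
vision.read_camera("top")
for n in("funnel_mouth","jar"):
  for d in vision.masks_of("top",n): print(n,d["extent"],d["p"])
E
```

```text
[0.50180679 0.40227257 0.31482673] [-0.35204155  0.8002505  -6.12157512] [ 0.15794399 -0.10188338 -0.0547946 ] [ 6.36087544e-01  3.74364182e-02  1.42597976e+00 -4.23713292e-06
  1.67824787e+00  7.40160210e-01]
tare [{'point': [316.3, 172.1], 'p': 0.76}]
0 -45 [[236.0, 125.0], [223.0, 125.0], [221.0, 208.0]]
0 45 [[399.0, 125.0], [413.0, 125.0], [415.0, 208.0]]
8 -45 [[241.0, 148.0], [229.0, 142.0], [224.0, 218.0]]
8 45 [[394.0, 148.0], [407.0, 142.0], [411.0, 218.0]]
12 -45 [[243.0, 159.0], [231.0, 151.0], [226.0, 223.0]]
12 45 [[392.0, 159.0], [404.0, 151.0], [410.0, 223.0]]
16 -45 [[245.0, 170.0], [234.0, 160.0], [227.0, 229.0]]
16 45 [[390.0, 170.0], [402.0, 160.0], [408.0, 229.0]]
20 -45 [[246.0, 181.0], [236.0, 170.0], [228.0, 235.0]]
20 45 [[389.0, 181.0], [399.0, 170.0], [407.0, 235.0]]
funnel_mouth [295.8, 191.1, 367.6, 262.0] 0.89
funnel_mouth [349.5, 69.9, 414.4, 133.5] 0.8
funnel_mouth [454.1, 110.3, 519.1, 180.7] 0.77
funnel_mouth [457.6, 313.2, 529.9, 390.4] 0.62
jar [456.0, 312.5, 528.5, 387.6] 0.72
jar [346.6, 62.5, 418.0, 134.4] 0.56
```

View pics/w6.png

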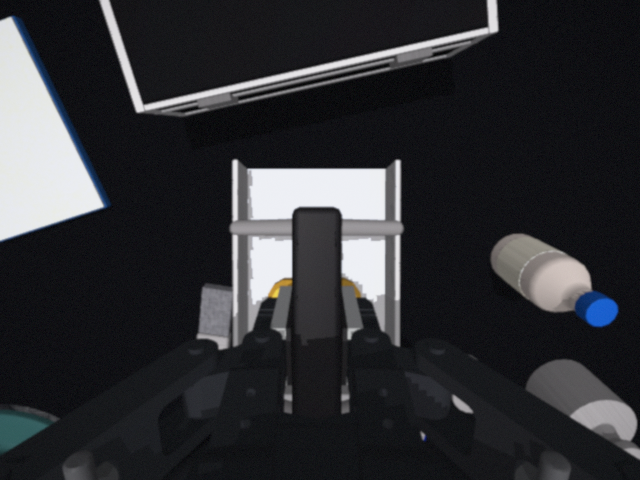

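>>> carry_out --steps '[[[0,0,0.05,0],[0,-0.02,0.1,0],[0,-0.07,0.12,0],[0,-0.14,0.12,0],[-0.01,-0.24,0.12,0],[-0.01,-0.36,0.12,0],[-0.02,-0.48,0.12,0],[-0.02,-0.6,0.12,0],[-0.02,-0.72,0.12,0],[-0.02,-0.82,0.12,0],[-0.02,-0.9,0.12,0],[-0.02,-0.96,0.12,0],[-0.02,-0.99,0.12,0],[-0.02,-1,0.12,0]]]'

```text
t: 24.35
position: [0.4978, 0.2022, 0.3389]
tcp_rot: [0.743, 0.669, 0.0, -0.0]
force: [0.5, -0.2, -4.6]
finger_gap: 0.0175
finger_force: 65.2
```

>>> carry_out --steps '[[[0,-0.02,0,0],[0,-0.07,0,0],[0,-0.14,0,0],[-0.01,-0.24,0,0],[-0.01,-0.36,0,0],[-0.02,-0.48,0,0],[-0.02,-0.6,0,0],[-0.02,-0.72,0,0],[-0.02,-0.82,0,0],[-0.02,-0.9,0,0],[-0.02,-0.96,0,0],[-0.02,-0.99,0,0],[-0.02,-1,0,0]]]'

```text
t: 25.98
position: [0.4938, 0.0022, 0.3389]
tcp_rot: [0.743, 0.669, -0.0, -0.0]
force: [0.7, -0.8, -5.1]
finger_gap: 0.0171
finger_force: 65.2
```

>>> carry_out --steps '[[[0,-0.02,0,0],[0,-0.07,0,0],[0,-0.14,0,0],[-0.01,-0.22,0,0],[-0.01,-0.29,0,0],[-0.01,-0.34,0,0],[-0.01,-0.36,-0.06,0],[-0.01,-0.36,-0.1,0],[-0.01,-0.36,-0.12,0],[-0.01,-0.36,-0.12,0]]]'

```text
t: 27.22
position: [0.4917, -0.0694, 0.3145]
tcp_rot: [0.743, 0.67, -0.0, -0.0]
force: [0.3, -0.2, -4.0]
finger_gap: 0.017
finger_force: 65.2
```

```bash
python3 - <<'E'
from h import *
s=arm.observe();print(s["position"],s["force"],s["qpos"])
im=vision.read_camera("wrist")
print([d for d in vision.pinpoint("wrist","funnel_mouth")])
im2=vision.read_camera("scene")
cv2.imwrite("pics/l7.png",np.hstack([cv2.resize(im,(480,360)),cv2.resize(im2[140:320,220:380],(320,360),interpolation=3)]))
E
```

```text
[ 0.49170303 -0.06935276  0.3145368 ] [ 0.32693188 -0.16196608 -3.96168123] [-1.91536403e-01 -2.85694530e-01  1.72030295e+00  7.44292306e-05
  1.70750639e+00 -8.80234235e-02]
[{'point': [316.0, 104.2], 'p': 0.73}]
```

View pics/l7.png

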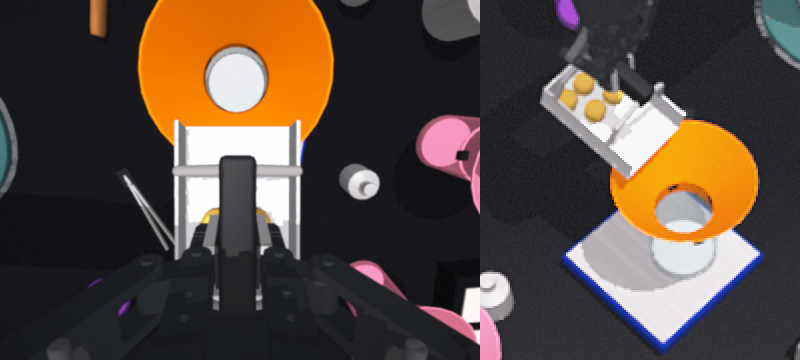

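>>> carry_out --steps '[[[0.013,0.124,0,0],[0.042,0.4,0,0],[0.02,0.2,0,0],[0.005,0.05,0,0],[0,0,0,0],[0,0,0,0]]]'

```text
t: 28.12
position: [0.4918, -0.07, 0.3153]
tcp_rot: [0.743, 0.669, 0.0, 0.0]
force: [-0.1, -0.5, -1.0]
finger_gap: 0.0167
finger_force: 65.6
```

```bash
cat > look.py <<'E'
from h import *
import sys
s=arm.observe();print(s["position"],s["force"])
im=vision.read_camera("wrist");im2=vision.read_camera("scene")
for c in("scene","wrist"):
  print(c,[(np.round(d["point"]).tolist(),round(d["p"],2)) for d in vision.pinpoint(c,"slug0")])
cv2.imwrite("pics/%s.png"%sys.argv[1],np.hstack([cv2.resize(im,(480,360)),cv2.resize(im2[140:320,220:380],(320,360),interpolation=3)]))
E
python3 look.py l8
```

```text
[ 0.49183766 -0.06996602  0.31533846] [-0.11823119 -0.48871192 -0.97829094]
scene [([316.0, 254.0], 0.45)]
wrist [([319.0, 95.0], 0.97), ([294.0, 111.0], 0.91), ([298.0, 137.0], 0.83), ([331.0, 105.0], 0.79), ([336.0, 128.0], 0.65), ([316.0, 112.0], 0.28)]
```

View pics/l8.png

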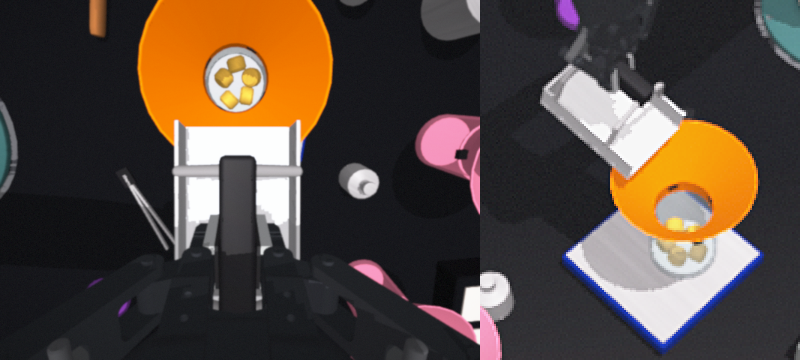

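>>> carry_out --steps '[[[0,-0.05,0.03,0],[0,-0.15,0.05,0],[0,-0.35,0.05,0],[0.02,-0.6,0.05,0],[0.04,-0.85,0.05,0],[0.04,-1,0.05,0],[0.04,-1,0.05,0]]]'

```text
t: 29.2
position: [0.4995, -0.2718, 0.3247]
tcp_rot: [0.744, 0.669, -0.0, -0.0]
force: [0.7, 0.7, -1.9]
finger_gap: 0.0173
finger_force: 65.7
```

>>> carry_out --steps '[[[0,-0.1,-0.1,0],[0,-0.2,-0.3,0],[0,-0.2,-0.55,0],[0,-0.2,-0.8,0],[0,-0.2,-0.95,0],[0,-0.2,-1,0],[0,-0.2,-1,0]]]'

```text
t: 30.08
position: [0.4998, -0.3097, 0.1249]
tcp_rot: [0.743, 0.67, -0.0, -0.0]
force: [1.0, 0.6, -1.5]
finger_gap: 0.0172
finger_force: 65.6
```

>>> carry_out --steps '[[[0,0,-0.03,0],[0,0,-0.06,0],[0,0,-0.09,0],[0,0,-0.11,0],[0,0,-0.13,0],[0,0,-0.145,0],[0,0,-0.145,0]]]'

```text
t: 30.95
position: [0.5019, -0.3157, 0.1053]
tcp_rot: [0.743, 0.669, -0.002, 0.008]
force: [-18.5, -26.4, 65.9]
finger_gap: 0.0172
finger_force: 78.3
```

>>> carry_out --steps '[[[0,-0.03,0.02,0],[0,-0.06,0.04,0],[0,-0.06,0.04,0]]]'

```text
t: 31.32
position: [0.5, -0.3226, 0.1048]
tcp_rot: [0.743, 0.669, -0.0, 0.001]
force: [-2.8, -6.0, 9.2]
finger_gap: 0.017
finger_force: 69.8
```

>>> carry_out --steps '[[[0,0,0,0],[0,0,0,0],[0,0,0,0],[0,0,0,0],[0,0,0,0],[0,0,0,0]]]' --grip 1

```text
t: 32.08
position: [0.4998, -0.3217, 0.1039]
tcp_rot: [0.743, 0.669, -0.0, -0.0]
force: [1.1, -0.2, -0.3]
finger_gap: 0.0851
finger_force: 0.0
```

>>> carry_out --steps '[[[0,0,0.2,0],[0,0,0.5,0],[0,0,0.8,0],[0,0,1,0],[0,0,1,0],[0,0,1,0]]]'

```text
t: 32.83
position: [0.4996, -0.3216, 0.3029]
tcp_rot: [0.743, 0.669, -0.0, -0.0]
force: [-0.3, -0.4, -1.1]
finger_gap: 0.0853
finger_force: 0.0
```

```bash
python3 - <<'E'
from h import *
s=arm.observe();print(s["position"],s["force"])
im=vision.read_camera("wrist");im2=vision.read_camera("scene");im3=vision.read_camera("top")
print([(np.round(d["point"]).tolist(),round(d["p"],2)) for d in vision.pinpoint("scene","pan")])
cv2.imwrite("pics/l9.png",np.vstack([np.hstack([cv2.resize(im,(400,300)),cv2.resize(im2[140:320,180:420],(400,300),interpolation=3)]),np.hstack([cv2.resize(im3[200:290,190:310],(400,300)),cv2.resize(im3[180:300,280:440],(400,300))])]))
E
```

```text
[ 0.49962823 -0.32161921  0.30290831] [-0.25008413 -0.37435401 -1.10249689]
[([214.0, 209.0], 0.91)]
```

View pics/l9.png

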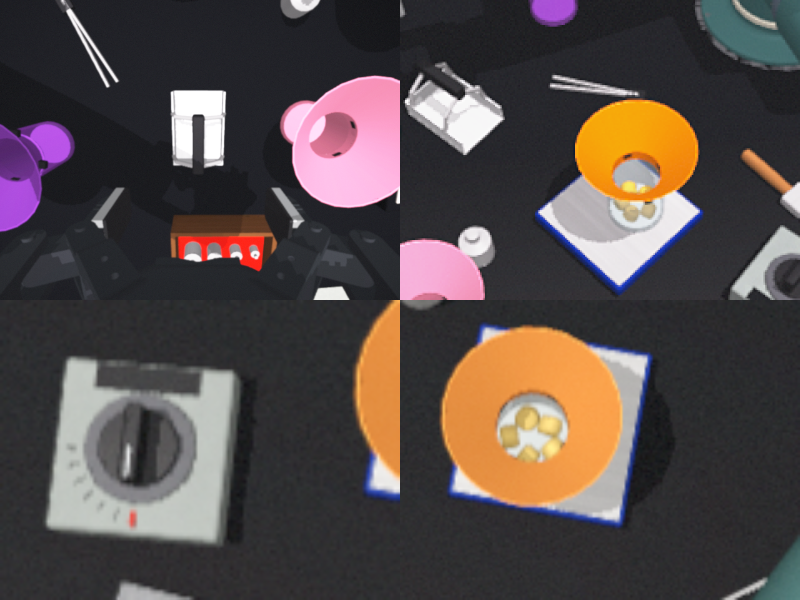

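The pictures show the pan flat and empty, all five slugs in the jar on the scale, and the knob line pointing at the red mark.

```bash
python3 -c "
from rig import sign_off
print(sign_off())"
```

```text
the job is handed in; nothing more can be done
None
```

I handed the job in at about 33 s of the 70 s; no verdict came back. The last pictures show the knob at its zero mark, all five slugs in the jar on the scale, the empty pan flat on the bench, and the weight in view upright. I did not re-measure where the two weights stand.

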